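# Present a loose find to the camera on its tray

### The job

Turn the clamp knob on the dock clockwise, about a quarter turn, until its steel tongue is clear of the tray. Then take the tray by its handle and carry it, never tipping it, so that the clay ball lying loose in its pocket does not roll out (do not touch the ball), and hold it level and still in front of the camera, ball end towards the lens and handle behind, with the ball centred on the lens and about 10 cm in front of the glass. Finish while still holding the tray there in the air: do not put it down or let go, leave the clamp open, do not bump the camera, and leave the jar, the find box and the tube rack where they are.

Things in the scene. Friction and masses are not known exactly. Their poses are not given: they have to be found in the camera images.
- clamp (a joint): Clamp knob on the dock, vertical axis, rad. 0: its steel tongue points straight over the tray (locked down); grows turning clockwise seen from above; 1.57: end stop, tongue parallel to the tray's long side. The tongue is clear of the tray from about 1.05. Starts between 0 and 0.35. Rather stiff (friction 0.06 N m), stays where left.
- clamp_grip (a point): On the knob's axis at the TCP height to grip it, 56 mm above the table; turns with the knob. The black grip bar is centred here: 44 mm along this point's y, 12 mm thick along its x, from 20 mm below to 6 mm above this point. Below it a 22 mm round hub, at whose foot a steel tongue (14 mm wide, 6 thick) reaches 43 mm from the axis towards this point's -y, over the tray's edge.
- dock: Grey fixed plate 180 x 140 mm, 10 mm thick, on which the tray lies between low strips (4 mm high, 3 mm play). Origin on the table under the tray's nominal centre; x along the tray's length, y across; the plate reaches from y = -50 to +90 mm. The knob's axis stands at x = -45, y = +60 mm; z up.
- tray: Aluminium tray 150 (x) x 64 (y) x 8 mm, about 0.25 kg. Origin: centre of its underside (10 mm above the table at the start), z up. On top: an upright handle fin at the centre, a black block 30 x 24 x 10 mm at x = -50 mm, a shallow round pocket centred at x = +46 mm. With the ball in it nearly balances about the handle.
- handle (a point): Where to grip the tray, on the fin, fixed to the tray, 40 mm above the tray's underside. The fin is 50 mm long along the tray's x, 12 mm thick along the tray's y, from the tray's top (8 mm) to 58 mm above the underside. Axes as the tray's.
- pocket (a point): Centre of the tray's pocket at ball-centre height: tray x = +46 mm, 21 mm above the tray's underside. The rim is 36 mm inside, 44 mm outside diameter and only 3 mm high: the ball rolls about inside it by up to 10 mm, and rolls out if the tray tips more than about 35 degrees or is jerked. Axes as the tray's.
- ball_center (a point): Centre of the loose clay ball, 26 mm diameter, 25 g, in the pocket. Its axes turn as it rolls.
- camera: Black camera body on a low fixed stand, 175 mm tall overall: base plate 110 x 110 mm, camera body 125 mm wide (y) and 42 mm deep (x), from 80 to 160 mm high; the lens barrel (58 mm diameter) looks along its -x axis. Origin: centre of the base on the table.
- lens (a point): Centre of the lens's front glass, 60 mm in front (-x) of the camera's origin and 120 mm above the table. Axes as the camera's: the lens looks along -x, z up.
- jar: Bystander: round jar with white cap, 52 mm diameter, 70 mm tall. Origin: centre of its underside.
- findbox: Bystander: cardboard box with lid, 94 x 124 mm, 53 mm tall. Origin: centre of its underside.
- tuberack: Bystander: green rack of small white-capped tubes, 80 x 120 mm, 37 mm tall. Origin: centre of its underside.
There are look-alikes about, which are no part of the job. Several things have the shape of the tray; the one meant has the colours described above. Several things look just like the camera: the one meant starts farthest from the robot's base.

How it is judged:
By the outcome, as a careful person would: the job done as asked, in the order asked, and still so for the second after the job is handed in, while the arm keeps its last pose, push and grip.
It also fails if it takes over 59 s, if anything falls off the work surface, if the arm or the gripper's body presses on something with over 40 N, if the wrist force passes 120 N, or if a joint passes its speed limit or range.

### The arm

A 6-joint arm with a two-finger parallel gripper is mounted at the origin on the work surface. World frame = base frame: x ahead of the robot, y to its left, z up, the work surface at z = 0. Lengths are in m, angles in degrees, forces in N, time in s.
With the tool pointing down it reaches from about 0.4 to 0.825 m from the base axis. Payload 7 kg.
Tool frame: the origin (TCP) lies between the finger pads, 19 mm behind the fingertips; this is the grasp point; z points along the fingers, y is the line along which they close (so a half turn about z gives the same grasp; the last joint's range is limited). The gripper opens to 88 mm and grips with 3 to 60 N. Pads are 19 mm wide; open, the fingers measure 130 mm over their backs; the gripper's body (78 mm by 193 mm) begins 47 mm behind the grasp point.
Start: joints at [86.179, 20.546, 0.682, 0, -70.136, -16.507], TCP at [0.235, 0.633, 0.245] pointing down, gripper open.
Joint ranges: [-176.03, 176.03], [-82.01, 121.73], [-58.28, 71.71], [-173.87, 95.51], [-174.79, -0.11], [-173.66, 173.66]. Speed limits (degrees/s): [136.94, 136.94, 172.46, 180, 180, 180].

### API

Orientations are given as [roll, pitch, yaw] about the fixed x, y, z axes, in that order (R = Rz(yaw) Ry(pitch) Rx(roll)).
In Python, from plant import r gives the robot as it stands. The module is installed in compiled form; this text tells all that it offers.
- The arm moves only by the tool jog_arm, never from a script. Its argument "deltas" is a list that holds one entry, the list of rows, each a list of 5 numbers: the opening, from -1 (shut) to 1 (fully open), then the shift along the world's x, y, z in cm, then the turn about the world's z in rad. In form: [[[claw, dx, dy, dz, turn], ...]]. A call has 1 to 8 rows; each row shifts and turns the commanded pose from where the row before left it; what a row does not reach is not made up. A row lasts 1/8 s, in which the tool goes at most 62.5 mm and 10.7 degrees, less where a joint would pass 70% of its speed; a pose out of reach is approached as far as the arm can. A call with a gripper value outside its range is refused whole. The fingers move at their own pace and stop on an object; "force" is the grip in N (left out, the last holds). Time passes only in rows, so rows that do not move let the fingers close. It gives the time, the measured TCP pose, the force, the opening and the grip force at its end, in the units of the state.
- r.get_state(): the state, without advancing time (a new reading comes with each control period).
- r.capture(name): name is "side" or "top"; returns the picture (480x640x3 uint8, blue, green, red); there is no depth.
- r.camera_info(name): a dict with "fx", "fy", "cx", "cy" (pixels), "view" (4x4, takes a point from world to camera coordinates). Camera axes: x right, y up, looking along -z (the intrinsics and any distortion apply to the point x, -y, -z); pixel columns grow to the right and rows downward; lengths in m; the calibration is good to about 2 mm. A picture is of the moment at which its call begins. camera_info takes no time and is no camera call.
- r.close_job(): hands the job in; it is judged then, once.
The state is a dict: "time_s": time; "joints": joint angles; "qd": joint speeds; "joint_torque": joint torques, N m; "tcp_pos": TCP position; "eef_rot": TCP orientation; "contact_force": force on the tool from outside, world axes, zero at the start; "moment": the same for the moment, N m; "gripper_width": finger opening in m; "gripper_force": force on a finger pad.
Only numpy, scipy, OpenCV 4.12 (cv2) and the standard library are available. Lean on these libraries where they do the work, as an engineer would, in place of code of your own. Each camera call takes 0.05 s, during which the arm holds its last target. There are 200 camera calls.

## Working session

There is one attempt and no reset: what is moved stays moved. The work goes in short steps, Python scripts to look and compute and a tool call to move; the robot and the scene stay as the last step left them, time stands still between calls to the robot, and variables do not carry over. Pictures are saved under pics/ and viewed, at most 10 in all, crops included, and the job is handed in when it is done.

Besides the shell and the picture viewer there is one more tool, called after ">>>" as name(argument=value, ...), one argument or row to a line, values as JSON. jog_arm: Moves the arm, as the interface text tells. Its arguments: {"type":"object","properties":{"deltas":{"type":"array"},"force":{"type":"number"}},"required":["deltas"]}

```bash
mkdir -p pics; python3 - <<'E'
from plant import r
import cv2
for n in("top","side"):
    cv2.imwrite(f"pics/{n}0.png",r.capture(n)); i=r.camera_info(n); print(n,i)
print(r.get_state())
E
```

```text
top {'fx': 497.3931178513856, 'fy': 497.3931178513856, 'cx': 319.58546216114064, 'cy': 229.59599095015147, 'view': array([[ 0.02076217, -0.99977885,  0.00334305,  0.0143628 ],
       [ 0.99712941,  0.02095044,  0.07275994, -0.56231458],
       [-0.07281389,  0.0018228 ,  0.99734388, -1.12909369],
       [ 0.        ,  0.        ,  0.        ,  1.        ]])}
side {'fx': 597.5272074748848, 'fy': 597.5272074748848, 'cx': 322.5576877189692, 'cy': 240.60996133689179, 'view': array([[ 0.75190359, -0.65927088,  0.00170321, -0.37927303],
       [ 0.41634796,  0.47684804,  0.77412552, -0.34171933],
       [-0.51117059, -0.58135863,  0.63302984, -1.04135555],
       [ 0.        ,  0.        ,  0.        ,  1.        ]])}
{'time_s': 0.1, 'joints': array([ 8.61788526e+01,  2.05866249e+01,  6.38098419e-01, -1.66809931e-02,
       -7.01345710e+01, -1.65088862e+01]), 'qd': array([ 0.07569236, -0.06117318,  0.08688053,  0.15441389,  0.09508759,
       -0.0775109 ]), 'joint_torque': array([-1.49309024e-03, -5.84162378e+01,  2.93753082e+01,  7.01547459e+00,
        1.01895374e-02, -5.11846156e-05]), 'tcp_pos': array([0.2343783 , 0.63256694, 0.24452061]), 'eef_rot': array([ 1.79915872e+02, -8.57980641e-03, -2.03357071e+01]), 'contact_force': array([ 0.17946361, -0.79577023, -1.11512668]), 'moment': array([-0.0110245 ,  0.0226185 ,  0.03792857]), 'gripper_force': 0.0, 'gripper_width': 0.08753112946974431}
```

View pics/top0.png

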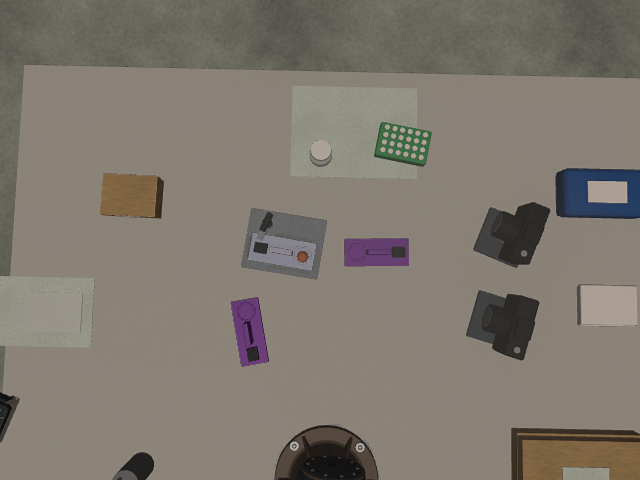

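View pics/side0.png

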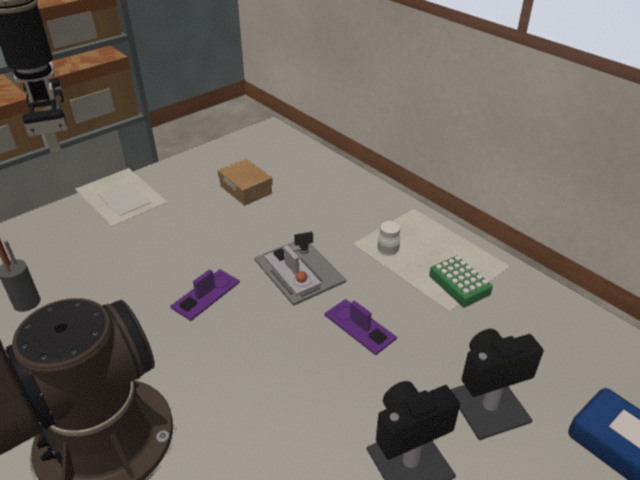

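```bash
python3 - <<'E'
import cv2,numpy as np
t=cv2.imread("pics/top0.png");s=cv2.imread("pics/side0.png")
f=lambda im,x,y,w,h,k:cv2.convertScaleAbs(cv2.resize(im[y:y+h,x:x+w],None,fx=k,fy=k,interpolation=cv2.INTER_CUBIC),alpha=1.5)
cv2.imwrite("pics/dock.png",f(t,235,200,100,75+5,7))
# cameras top (left) & side (right)
cv2.imwrite("pics/cam.png",np.hstack([f(t,465,195,90,100,4),f(s,450,320,100,100+14,4)[:400]]))
E
```

```text
(no output)
```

View pics/dock.png

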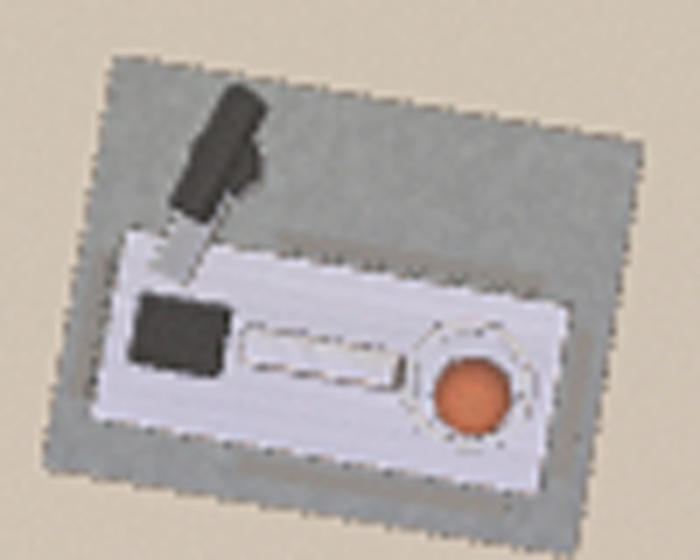

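View pics/cam.png

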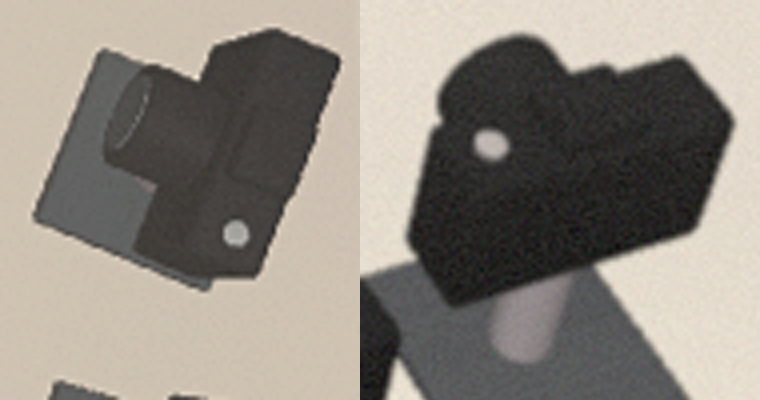

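```bash
cat > h.py <<'E'
import numpy as np
from plant import r
def ray(n,uv,z):
    i=r.camera_info(n);V=i["view"];R=V[:3,:3];o=-R.T@V[:3,3]
    uv=np.atleast_2d(uv).astype(float)
    d=np.c_[(uv[:,0]-i["cx"])/i["fx"],-(uv[:,1]-i["cy"])/i["fy"],-np.ones(len(uv))]@R
    return o+d*((z-o[2])/d[:,2])[:,None]
def proj(n,P):
    i=r.camera_info(n);p=np.atleast_2d(P)@i["view"][:3,:3].T+i["view"][:3,3]
    return np.c_[i["cx"]-i["fx"]*p[:,0]/p[:,2],i["cy"]+i["fy"]*p[:,1]/p[:,2]]
def rect(P):
    import math
    c=P.mean(0);a=P[1]-P[0]+P[2]-P[3]
    return c,math.degrees(math.atan2(a[1],a[0])),[np.linalg.norm(P[(k+1)%4]-P[k])*1000 for k in range(4)]
E
python3 - <<'E'
from h import *
np.set_printoptions(precision=4,suppress=True)
D=lambda a:np.array(a)/7+[235,200]
C=lambda a:np.array(a)/4+[465,195]
print("dock",rect(ray("top",D([(112,55),(645,140),(578,555),(45,470)]),.01)))
print("tray",rect(ray("top",D([(128,232),(570,305),(540,492),(93,415)]),.018)))
print("fin",rect(ray("top",D([(245,325),(405,350),(400,390),(240,362)]),.068)))
k=ray("top",D([(240,85),(192,218)]),.062);d=k[1]-k[0];print("knob",k.mean(0),np.degrees(np.arctan2(d[1],d[0])),np.linalg.norm(d))
tg=ray("top",D([(188,278),(153,265)]),.024);print("tongue tip",tg.mean(0))
print("ball",ray("top",D([(473,397)]),.031))
b=ray("top",C([(103,48),(33,218),(210,292)]),.01);print("base",b,np.linalg.norm(np.diff(b,axis=0),axis=1),(b[0]+b[2])/2)
e=b[1]-b[0];print(np.degrees(np.arctan2(e[1],e[0])))
t=ray("top",C([(340,62),(258,278)]),.16);e=t[1]-t[0];print("body",t,np.linalg.norm(e),np.degrees(np.arctan2(e[1],e[0])))
E
```

```text
dock (array([0.5286, 0.1075, 0.01  ]), -97.86326370122725, [np.float64(180.30765283490155), np.float64(139.6267874669914), np.float64(178.7380598324626), np.float64(139.80841490035053)])
tray (array([0.5095, 0.1106, 0.018 ]), -98.36983427788459, [np.float64(148.09177917043297), np.float64(62.323465762867976), np.float64(149.3640340169864), np.float64(61.371608164912686)])
fin (array([0.5093, 0.1102, 0.068 ]), -98.19791244534923, [np.float64(51.127680322947256), np.float64(12.696417512190978), np.float64(51.245604593246384), np.float64(11.765094338326422)])
knob [0.5741 0.1463 0.062 ] 161.8228991508058 0.04507214774794667
tongue tip [0.5375 0.1642 0.024 ]
ball [[0.4983 0.0636 0.031 ]]
base [[ 0.6241 -0.3737  0.01  ]
 [ 0.5237 -0.3325  0.01  ]
 [ 0.4829 -0.4353  0.01  ]] [0.1085 0.1106] [ 0.5535 -0.4045  0.01  ]
157.69116938850854
body [[ 0.6006 -0.4425  0.16  ]
 [ 0.4899 -0.3995  0.16  ]] 0.11877236424094827 158.8054059270071
```

Top picture, candidate trays: aluminium at (282,252), purple at (376,252), purple at (250,332). I take the aluminium one: it has the clay ball at (302,257), a black block and a clamp knob at (266,222), and the close crop confirms the colours. Candidate cameras: (515,235) and (505,325). I take the upper one, which is farther from the base at (330,470). The dock measures 180 x 140 mm, the tray 149 x 62 mm and the bar 45 mm, all in line with the given sizes. The knob stands at about 0.17 rad.

```bash
python3 - <<'E'
from h import *
import cv2
a=np.radians(68.2);u=np.array([np.cos(a),np.sin(a),0]);v=np.array([-u[1],u[0],0])
o=np.array([.5535,-.4045,0]);L=o+.06*u+[0,0,.12]
t=np.linspace(0,2*np.pi,40)
ring=[L+.029*(np.cos(k)*v+np.sin(k)*np.array([0,0,1])) for k in t]
base=[o+s*.055*u+w*.055*v+[0,0,.01] for s,w in((1,1),(1,-1),(-1,-1),(-1,1))]
out=[]
for n,x,y in(("top",465,195),("side",445,320)):
    im=cv2.imread(f"pics/{n}0.png")[y:y+110,x:x+100];im=cv2.convertScaleAbs(cv2.resize(im,None,fx=4,fy=4,interpolation=cv2.INTER_CUBIC),alpha=2.2)
    for P,c in((ring,(0,255,0)),(base,(0,0,255))):
        q=((proj(n,P)-[x,y]+.5)*4).astype(np.int32);cv2.polylines(im,[q],True,c,1)
    out.append(im)
cv2.imwrite("pics/chk.png",np.hstack(out));print(L)
E
```

```text
[ 0.57578207 -0.34879085  0.12      ]
```

View pics/chk.png

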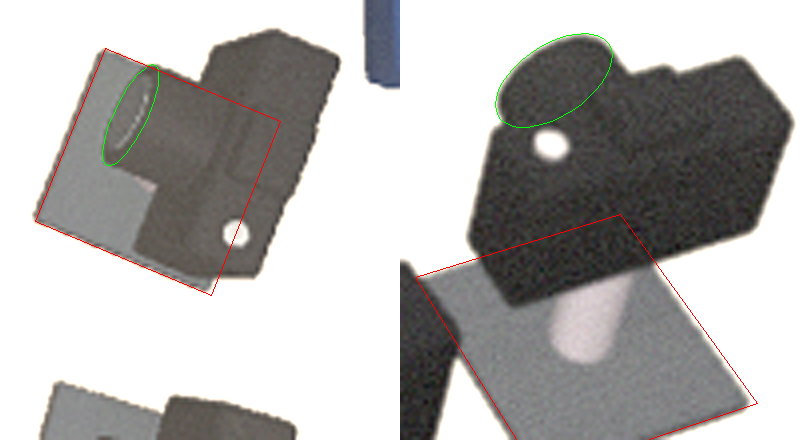

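>>> jog_arm(
  deltas=[
    [[1,4,-6,0,0.04],[1,3.5,-5,0,0],[1,3.5,-5,0,0],[1,3.5,-5,0,0],[1,3.5,-5,0,0],[1,3.5,-5,0,0],[1,3.5,-5,0,0],[1,3.5,-5,0,0]],
  ],
  force=40,
)

```text
time_s: 1.1
tcp_pos: [0.5149, 0.2291, 0.2453]
eef_rot: [180.0, 0.0, -18.0]
contact_force: [1.0, 0.9, 0.4]
gripper_width: 0.0876
gripper_force: 0.0
```

The modelled lens ring and base outline fall on the picture in both views (lens ring about (497,224) in top, (584,340) in side), so the camera pose holds. The arm moves on to the knob.

>>> jog_arm(
  deltas=[
    [[1,3,-4.1,-4,0],[1,2.95,-4.15,-4,0],[1,0,0,-4,0],[1,0,0,-2.5,0],[1,0,0,0,0]],
  ],
)

```text
time_s: 1.72
tcp_pos: [0.5703, 0.1502, 0.1008]
eef_rot: [179.8, 0.2, -18.1]
contact_force: [0.5, 0.1, 1.1]
gripper_width: 0.0878
gripper_force: 0.0
```

>>> jog_arm(
  deltas=[
    [[1,0.4,-0.4,0,0],[1,0,0,-2,0],[1,0,0,-1.5,0],[1,0,0,-1,0],[1,0,0,0,0]],
  ],
)

```text
time_s: 2.35
tcp_pos: [0.5754, 0.1471, 0.0576]
eef_rot: [180.0, 0.0, -18.0]
contact_force: [0.3, -0.4, -0.2]
gripper_width: 0.0876
gripper_force: 0.0
```

```bash
python3 - <<'E'
from h import *
import cv2
ims=[]
for n,c in(("top",(.574,.146,.06)),("side",(.56,.14,.05))):
    im=r.capture(n);x,y=(proj(n,[c])[0]-[50,50]).astype(int);print(n,x,y)
    ims.append(cv2.convertScaleAbs(cv2.resize(im[y:y+100,x:x+100],None,fx=4,fy=4,interpolation=cv2.INTER_CUBIC),alpha=1.6))
cv2.imwrite("pics/k1.png",np.hstack(ims)); s=r.get_state();print(s["tcp_pos"],s["eef_rot"],s["contact_force"])
E
```

```text
top 216 171
side 250 191
[0.57597971 0.14739461 0.058505  ] [-1.79987517e+02 -2.54169139e-02 -1.80191798e+01] [-0.01243594  0.24466968  0.51831823]
```

View pics/k1.png

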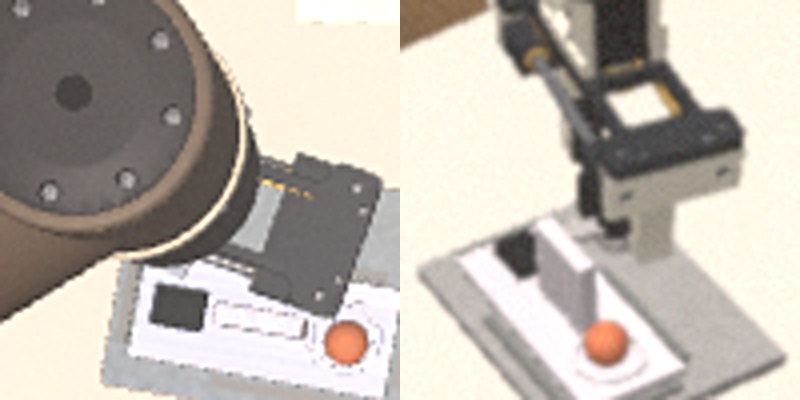

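The side crop shows the open fingers either side of the knob at about (605,215), clear of the fin and ball. Close the fingers.

>>> jog_arm(
  deltas=[
    [[-1,-0.1,-0.1,-0.2,0],[-1,0,0,0,0],[-1,0,0,0,0],[-1,0,0,0,0],[-1,0,0,0,0],[-1,0,0,0,0]],
  ],
  force=40,
)

```text
time_s: 3.2
tcp_pos: [0.5747, 0.1462, 0.0561]
eef_rot: [180.0, -0.0, -18.0]
contact_force: [-1.1, -0.3, -1.0]
gripper_width: 0.0331
gripper_force: 0.0
```

>>> jog_arm(
  deltas=[
    [[-1,0,0,0,0],[-1,0,0,0,0],[-1,0,0,0,0],[-1,0,0,0,0]],
  ],
)

```text
time_s: 3.7
tcp_pos: [0.5753, 0.1483, 0.0562]
eef_rot: [-179.8, -0.1, -18.0]
contact_force: [-1.3, 8.9, -3.0]
gripper_width: 0.0117
gripper_force: 39.6
```

Bar gripped (11.7 mm). I shift 2 mm to relieve the side load, then turn.

>>> jog_arm(
  deltas=[
    [[-1,0,0.2,0,0],[-1,0,0,0,-0.1],[-1,0,0,0,-0.15],[-1,0,0,0,-0.15],[-1,0,0,0,-0.15]],
  ],
)

```text
time_s: 4.32
tcp_pos: [0.5754, 0.1488, 0.0562]
eef_rot: [-179.9, -0.0, -49.8]
contact_force: [2.0, 2.8, -2.2]
gripper_width: 0.012
gripper_force: 39.8
```

>>> jog_arm(
  deltas=[
    [[-1,0,0,0,-0.15],[-1,0,0,0,-0.15],[-1,0,0,0,-0.15],[-1,0,0,0,-0.15],[-1,0,0,0,-0.15],[-1,0,0,0,0],[-1,0,0,0,0]],
  ],
)

```text
time_s: 5.2
tcp_pos: [0.5758, 0.1489, 0.0562]
eef_rot: [-179.9, 0.1, -92.4]
contact_force: [4.9, 2.8, -3.7]
gripper_width: 0.0116
gripper_force: 39.7
```

>>> jog_arm(
  deltas=[
    [[-0.3,0,0,0,0],[-0.3,0,0,0,0],[-0.3,0,0,0,0],[-0.3,0,0,0,0],[-0.3,0,0,2,0],[-0.3,0,0,4,0],[-0.3,0,0,4,0],[0.2,0,0,4,0]],
  ],
)

```text
time_s: 6.2
tcp_pos: [0.5744, 0.1481, 0.1974]
eef_rot: [180.0, -0.0, -92.5]
contact_force: [0.2, 0.4, 1.1]
gripper_width: 0.0363
gripper_force: 0.0
```

>>> jog_arm(
  deltas=[
    [[0.2,0,5,0,0],[0.2,0,5,0,0],[0.2,0,5,0,0],[0.2,0,0,0,0]],
  ],
)

```text
time_s: 6.7
tcp_pos: [0.5743, 0.3013, 0.1955]
eef_rot: [180.0, -0.0, -92.3]
contact_force: [-0.3, -0.5, 1.0]
gripper_width: 0.0529
gripper_force: 0.0
```

```bash
python3 - <<'E'
from h import *
import cv2
im=r.capture("top");cv2.imwrite("pics/t2.png",im)
cv2.imwrite("pics/t2c.png",cv2.convertScaleAbs(cv2.resize(im[200:280,235:335],None,fx=7,fy=7,interpolation=cv2.INTER_CUBIC),alpha=1.5))
print(r.get_state()["tcp_pos"])
E
```

```text
[0.57414741 0.29962181 0.19547964]
```

View pics/t2c.png

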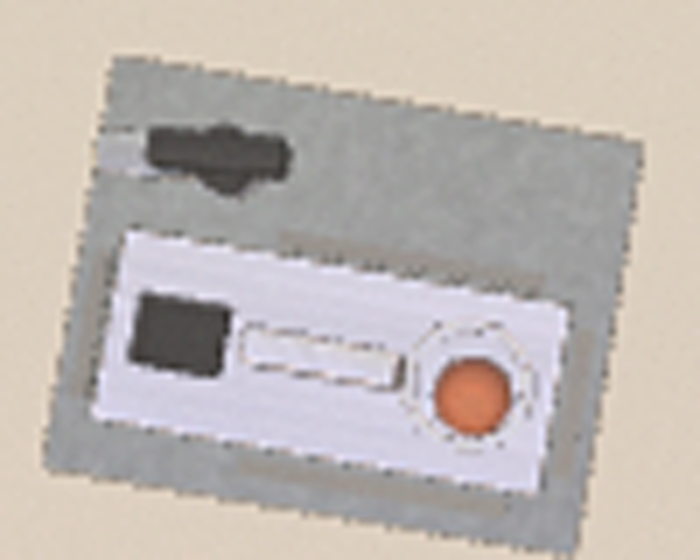

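Knob at (218,155) in the crop: the tongue now lies parallel to the tray, pointing left, at about 85°. The tray and ball have not moved. Next I go to the handle.

>>> jog_arm(
  deltas=[
    [[0.2,-1.6,-4.7,0,-0.1],[0.2,-1.6,-4.7,0,0],[0.2,-1.6,-4.7,0,0],[0.2,-1.6,-4.7,0,0],[0.2,0,0,-4,0],[0.2,0,0,-4,0],[0.2,0,0,0,0]],
  ],
  force=40,
)

```text
time_s: 7.62
tcp_pos: [0.5086, 0.1081, 0.1141]
eef_rot: [179.7, -0.2, -98.3]
contact_force: [0.8, -0.4, 0.8]
gripper_width: 0.0525
gripper_force: 0.0
```

>>> jog_arm(
  deltas=[
    [[0.2,0.1,0.3,-2,0],[0.2,0,0,-2,0],[0.2,0,0,-1.5,0],[0.2,0,0,-0.9,0],[0.2,0,0,0,0]],
  ],
)

```text
time_s: 8.25
tcp_pos: [0.5116, 0.1131, 0.052]
eef_rot: [180.0, -0.0, -98.2]
contact_force: [0.4, -0.1, -0.4]
gripper_width: 0.0526
gripper_force: 0.0
```

>>> jog_arm(
  deltas=[
    [[-0.4,0,0,0,0],[-0.4,0,0,0,0],[-0.4,0,0,0,0],[-1,0,0,0,0],[-1,0,0,0,0],[-1,0,0,0,0],[-1,0,0,0,0],[-1,0,0,0,0]],
  ],
)

```text
time_s: 9.25
tcp_pos: [0.5115, 0.1132, 0.0521]
eef_rot: [180.0, -0.0, -98.3]
contact_force: [-3.5, 0.8, 2.6]
gripper_width: 0.0115
gripper_force: 40.0
```

>>> jog_arm(
  deltas=[
    [[-1,0,0,0.1,0],[-1,0,0,0.2,0],[-1,0,0,0.3,0],[-1,0,0,0.4,0],[-1,0,0,0.4,0],[-1,0,0,0.3,0],[-1,0,0,0.2,0],[-1,0,0,0,0]],
  ],
  force=50,
)

```text
time_s: 10.25
tcp_pos: [0.5118, 0.1133, 0.0713]
eef_rot: [-180.0, 0.0, -98.3]
contact_force: [-0.4, 0.2, -2.4]
gripper_width: 0.012
gripper_force: 50.0
```

```bash
python3 - <<'E'
from h import *
import cv2
s=r.get_state();T=s["tcp_pos"];print(T,s["eef_rot"],s["contact_force"],s["moment"])
ims=[]
for n in("top","side"):
    im=r.capture(n);cv2.imwrite(f"pics/{n}3.png",im);x,y=(proj(n,[T])[0]-[50,60]).astype(int);print(n,x,y)
    ims.append(cv2.convertScaleAbs(cv2.resize(im[y:y+110,x:x+100],None,fx=4,fy=4,interpolation=cv2.INTER_CUBIC),alpha=1.6))
cv2.imwrite("pics/l3.png",np.hstack(ims))
E
```

```text
[0.51175096 0.11329213 0.07126289] [-1.79983647e+02  1.41643617e-02 -9.82514044e+01] [-0.35704414  0.20105274 -2.39535242] [ 0.07014599 -0.08499329  0.01175259]
top 229 189
side 241 189
```

View pics/l3.png

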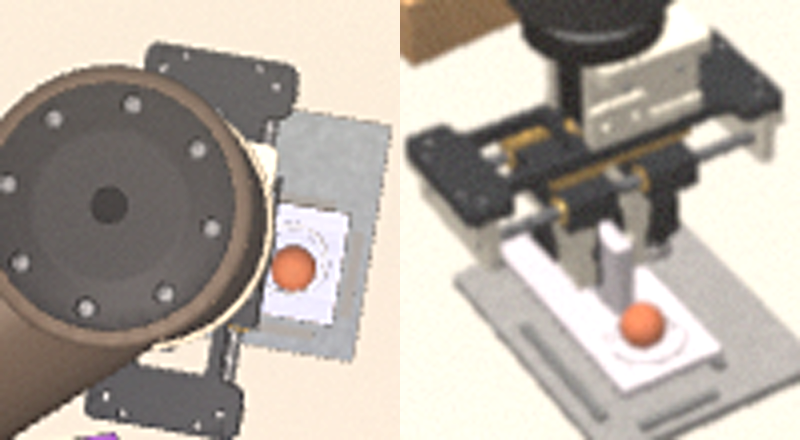

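Lifted level: about 2.4 N carried, ball in the pocket (side crop (642,325)). Carry on gently.

>>> jog_arm(
  deltas=[
    [[-1,0,0,0.5,0],[-1,0,0,1,0],[-1,0,0,1.5,0],[-1,0,0,2,0],[-1,0,0,2,0],[-1,0,0,2,0],[-1,0,0,2,0],[-1,0.1,-0.3,1,0]],
  ],
)

```text
time_s: 11.35
tcp_pos: [0.5131, 0.1105, 0.1932]
eef_rot: [-179.9, 0.1, -98.2]
contact_force: [-0.0, 0.2, -2.9]
gripper_width: 0.0117
gripper_force: 50.0
```

>>> jog_arm(
  deltas=[
    [[-1,0.2,-0.6,0.5,0],[-1,0.4,-0.9,0.2,0],[-1,0.5,-1.2,0,0],[-1,0.6,-1.5,0,0],[-1,0.6,-1.5,0,-0.02],[-1,0.6,-1.5,0,-0.02],[-1,0.6,-1.5,0,-0.02],[-1,0.6,-1.5,0,-0.02]],
  ],
)

```text
time_s: 12.35
tcp_pos: [0.5541, 0.0071, 0.1981]
eef_rot: [180.0, -0.0, -102.9]
contact_force: [0.0, 0.8, -3.5]
gripper_width: 0.0119
gripper_force: 50.0
```

>>> jog_arm(
  deltas=[
    [[-1,0.6,-1.5,0,-0.02],[-1,0.6,-1.5,0,-0.02],[-1,0.6,-1.5,0,-0.02],[-1,0.6,-1.5,0,-0.02],[-1,0.6,-1.5,0,-0.02],[-1,0.6,-1.5,0,-0.02],[-1,0.6,-1.5,0,-0.02],[-1,0.6,-1.5,0,-0.02]],
  ],
)

```text
time_s: 13.35
tcp_pos: [0.602, -0.1128, 0.198]
eef_rot: [180.0, 0.0, -112.1]
contact_force: [-0.0, 0.8, -2.0]
gripper_width: 0.0116
gripper_force: 50.0
```

>>> jog_arm(
  deltas=[
    [[-1,0.5,-1.5,0,0],[-1,0.5,-1.5,0,0],[-1,0.5,-1.5,0,0],[-1,0.5,-1.4,-0.2,0],[-1,0.4,-1.2,-0.4,0],[-1,0.4,-1,-0.6,0],[-1,0.3,-0.7,-0.7,0],[-1,0.2,-0.5,-0.8,0]],
  ],
)

```text
time_s: 14.35
tcp_pos: [0.6347, -0.2051, 0.1703]
eef_rot: [180.0, -0.0, -112.0]
contact_force: [-0.7, 0.6, -3.4]
gripper_width: 0.0118
gripper_force: 50.0
```

>>> jog_arm(
  deltas=[
    [[-1,0.1,-0.3,-0.8,0],[-1,0,-0.2,-0.7,0],[-1,0,-0.1,-0.6,0],[-1,0,0,-0.4,0],[-1,0,0,-0.3,0],[-1,0,0,-0.2,0],[-1,0,0,0,0],[-1,0,0,0,0]],
  ],
)

```text
time_s: 15.35
tcp_pos: [0.6357, -0.2108, 0.1413]
eef_rot: [-180.0, 0.0, -112.0]
contact_force: [-0.4, 1.2, -3.2]
gripper_width: 0.0118
gripper_force: 50.0
```

```bash
python3 - <<'E'
from h import *
import cv2
s=r.get_state();T=s["tcp_pos"];print(T,s["eef_rot"],s["contact_force"])
ims=[]
pts={}
for n in("top","side"):
    im=r.capture(n);cv2.imwrite(f"pics/{n}4.png",im)
    h=cv2.cvtColor(im,cv2.COLOR_BGR2HSV);m=cv2.inRange(h,(3,130,90),(14,230,255));
    x,y=proj(n,[[.613,-.256,.12]])[0].astype(int)-[50,50]
    mm=np.zeros_like(m);mm[y:y+100,x:x+100]=m[y:y+100,x:x+100]
    k,l,st,c=cv2.connectedComponentsWithStats(mm);j=1+st[1:,4].argmax();pts[n]=c[j];print(n,(x,y),st[j],c[j])
    ims.append(cv2.convertScaleAbs(cv2.resize(im[y:y+100,x:x+100],None,fx=4,fy=4,interpolation=cv2.INTER_CUBIC),alpha=1.8))
cv2.imwrite("pics/l4.png",np.hstack(ims))
from scipy.optimize import least_squares
f=least_squares(lambda P:np.r_[proj("top",P)[0]-pts["top"],proj("side",P)[0]-pts["side"]],[.61,-.25,.12]);B=f.x
a=np.radians(68.2);u=np.array([np.cos(a),np.sin(a),0]);L=np.array([.5758,-.3488,.12])
d=B-L;print("ball",B,"res",f.fun,"front",d@u,"lat(+ray v)",d@[-u[1],u[0],0],"dz",d[2],"shift cm",(L+.1*u-B)*100)
E
```

```text
[ 0.63574887 -0.21076899  0.14129635] [-1.79982911e+02  2.80198806e-03 -1.11997799e+02] [-0.43863644  1.20451814 -3.17377916]
top (np.int64(403), np.int64(154)) [456 206   2   4   5] [456.6 207.6]
side (np.int64(405), np.int64(251)) [448 296  12  11 102] [453.45098039 301.        ]
ball [ 0.60475715 -0.25889586  0.1301158 ] res [-0.64161999  0.67236294  0.81703119 -0.15782919] front 0.09422847836387829 lat(+ray v) 0.0065012017284206275 dz 0.010115803481298313 shift cm [ 0.81796312  0.29444388 -1.01158035]
```

View pics/l4.png

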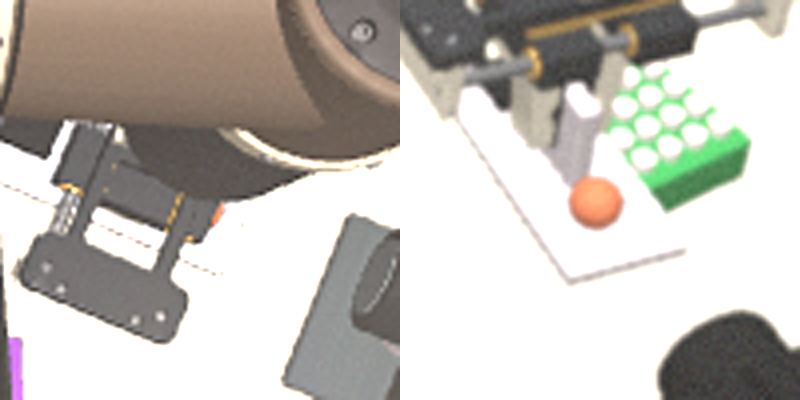

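The side crop shows the ball whole at about (453.5,301), in the pocket. From above the wrist hides it, so that fit is void. I use the side ray with the known ball height instead (TCP 0.141 − 0.042 + 0.021 = 0.120).

```bash
python3 - <<'E'
from h import *
a=np.radians(68.2);u=np.array([np.cos(a),np.sin(a),0]);L=np.array([.5758,-.3488,.12])
for z in(.1183,.1203,.1223):
    B=ray("side",[453.5,301.],z)[0];d=B-L;print(B,d@u,d@[-u[1],u[0],0],(L+.1*u-B)*100)
E
```

```text
[ 0.61388368 -0.25175541  0.1183    ] 0.10424757953444883 0.0006790834314020083 [-0.09468951 -0.41960071  0.17      ]
[ 0.61210039 -0.25284894  0.1203    ] 0.10256999771439841 0.0019287366587046953 [ 0.08363902 -0.31024772 -0.03      ]
[ 0.61031711 -0.25394247  0.1223    ] 0.10089241589434804 0.0031783898860072712 [ 0.26196754 -0.20089473 -0.23      ]
```

>>> jog_arm(
  deltas=[
    [[-1,0.1,-0.1,0,0],[-1,0.05,-0.1,0,0],[-1,0,-0.1,0,0],[-1,0,0,0,0],[-1,0,0,0,0],[-1,0,0,0,0],[-1,0,0,0,0],[-1,0,0,0,0]],
  ],
)

```text
time_s: 16.45
tcp_pos: [0.6372, -0.2138, 0.1411]
eef_rot: [-180.0, -0.0, -112.0]
contact_force: [0.5, -1.1, -2.9]
gripper_width: 0.0116
gripper_force: 50.0
```

>>> jog_arm(
  deltas=[
    [[-1,0,0,0,0],[-1,0,0,0,0],[-1,0,0,0,0],[-1,0,0,0,0],[-1,0,0,0,0],[-1,0,0,0,0],[-1,0,0,0,0],[-1,0,0,0,0]],
  ],
)

```text
time_s: 17.45
tcp_pos: [0.6372, -0.2137, 0.1411]
eef_rot: [-180.0, 0.0, -112.0]
contact_force: [-0.2, -1.0, -3.4]
gripper_width: 0.0118
gripper_force: 50.0
```

```bash
python3 - <<'E'
from h import *
import cv2
im=r.capture("side");h=cv2.cvtColor(im,cv2.COLOR_BGR2HSV);m=cv2.inRange(h,(3,130,90),(14,230,255));m[:250]=0;m[350:]=0;m[:,:400]=0;m[:,500:]=0
k,l,st,c=cv2.connectedComponentsWithStats(m);j=1+st[1:,4].argmax();print(st[j],c[j])
s=r.get_state();print(s["tcp_pos"],s["eef_rot"],np.abs(s["qd"]).max())
z=s["tcp_pos"][2]-.021
a=np.radians(68.2);u=np.array([np.cos(a),np.sin(a),0]);L=np.array([.5758,-.3488,.12])
d=ray("side",[c[j]],z)[0]-L;print(d@u,d@[-u[1],u[0],0],d[2])
E
```

```text
[450 296  12  12 105] [455.0952381 301.7047619]
[ 0.6371715  -0.21375802  0.14111465] [-1.79995814e+02 -1.43523898e-03 -1.11998524e+02] 0.07758790142399996
0.10006413897202386 -0.00011099862353457224 0.00011464671641725488
```

The ball is 100 mm in front of the glass and centred to within a millimetre by the side-view fit. The tray is level and still, so I hand the job in.

```bash
python3 -c "
from plant import r
print(r.close_job())"
```

```text
the job is handed in; nothing more can be done
None
```

The job is handed in at about 17.5 s: the clamp is open at about 85°, and the gripper holds the tray level and still, with the ball in its pocket, centred on the lens and about 100 mm from the glass.

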